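One more turn on the mould press

TASK

Tighten the mould press by exactly one full turn: with the fingertips or the outside of the fingers, push the upright handle of its hand wheel all the way round clockwise (seen from above) until it stands where it started, then leave the wheel at rest and take the hand away. Push gently and do not grip the handle, and leave everything else on the table where it lies.

Things in the scene. Friction and masses are not known exactly. Their poses are not given: they have to be found in the camera images.
- press: bench screw press, fixed to the table: grey base plate 220 x 260 x 20 mm, a wooden mould on it, two steel posts 200 mm apart along its y, a cross-beam with its top 170 mm above the table (post nuts to 180 mm) and a level hand wheel on top. Origin: on the table, exactly under the wheel's vertical axis; z up.
- wheel_centre (a point): centre of the three-spoke steel hand wheel, on its vertical axis, 200 mm above the table at mid-height of the rim. Rim 170 mm across outside, bar 14 mm thick, top 207 mm above the table; hub 44 mm across, top 212 mm; the screw's end, 20 mm across, stands up in the hub's middle to 230 mm. The wheel keeps its height as it turns.
- wheel (a joint): angle of the hand wheel in rad, growing clockwise seen from above, one turn = 6.28; starts anywhere from 0 to 5, can turn from -0.4 to 12.4. Turning it needs about 4 N at the handle, evenly all round, and it stays where it is left. Each turn lowers the platen by 4 mm and meets no stop.
- handle (a point): middle of the wheel's handle: the one upright round wooden grip, 22 mm thick, on the end of one spoke, 70 mm from the wheel's axis. Its top is 266 mm above the table; its foot is a steel collar 28 mm across, up to 210 mm above the table; this point lies 238 mm above the table. It moves on a level circle round the axis.
- bundle: a hexagonal bundle of brown cigars in a white paper band, lying, 140 mm long, 85 mm wide, 76 mm high; origin under its centre, x along the cigars. Not to be moved.
- cigar_row: four brown cigars side by side, lying on the table as one row, 140 x 69 x 17 mm; origin under its centre. Not to be moved.
- cigar: one single brown cigar 140 mm long, 17 mm thick, lying on the press's base plate at the plate's edge; origin under its centre. Not to be moved.
- tape_roll: a flat roll of tan tape, 90 mm across, 24 mm high; origin under its centre. Not to be moved.
- glue_jar: a small jar with a white cap, 54 mm across, 70 mm high; origin under its centre. Not to be moved.
- gauge: a wooden gauge plate with three holes, 110 x 45 x 10 mm; origin under its centre. Not to be moved.
- mug: a white mug, 76 mm across, 85 mm high; origin under its centre. Not to be moved.

How it is judged (in metres and radians):
On the way:
1. the handle has been pushed round to the far side of the wheel, half a turn from its start (distance of handle from where it was at the start of the episode above 0.13 m), for 0.1 s.
At the end, for the whole second after the job is handed in: The wheel has been turned clockwise through one full turn, within 11 degrees (its handle is within 14 mm of where it started), and is at rest; every other thing is within 25 mm of its start (distance of handle from where it was at the start of the episode below 0.014 m and value of joint wheel between 5.9 and 11.8 rad and velocity of joint wheel between -0.05 and 0.05 rad/s and distance of each of bundle, cigar_row, cigar, tape_roll, glue_jar, gauge, mug from where it was at the start of the episode below 0.025 m); the robot touches nothing.
It fails at once if the press or its handle is gripped, squeezed or struck with more than 30 N (contact force between the fingers and press above 30 N).
It fails at once if another thing on the table is shoved or lifted more than 25 mm (distance of any of bundle, cigar_row, cigar, tape_roll, glue_jar, gauge, mug from where it was at the start of the episode above 0.025 m).
It also fails if it takes over 54 s, if anything falls off the work surface, if the arm or the gripper's body presses on something with over 40 N, if the wrist force passes 120 N, or if a joint passes its speed limit or range.

ROBOT

A 7-joint arm with a two-finger parallel gripper is mounted at the origin on the work surface. World frame = base frame: x ahead of the robot, y to its left, z up, the work surface at z = 0. Lengths are in m, angles in degrees, forces in N, time in s.
With the tool pointing down it reaches from about 0.35 to 0.775 m from the base axis. Payload 3.1 kg.
Tool frame: the origin (TCP) lies on the centre line of the jaws, within the pads' length; the fingertips stand 17 mm ahead of it and the grasp point (between the pads) lies 2 mm behind it (robot.tip_reach is the distance from the TCP to the fingertips, in m); z points along the fingers, y is the line along which they close (so a half turn about z gives the same grasp; the last joint's range is limited). The gripper opens to 85 mm and grips with 20 to 120 N. Pads are 22 mm wide; open, the fingers measure 114 mm over their backs; the gripper's body (76 mm by 85 mm) begins 54 mm behind the grasp point. The pads swing forward as they close: fully open they stand 13 mm farther back than shut.
Start: joints at [-71.946, 17.813, 0.802, 86.603, -0.252, 75.585, -1.558], TCP at [0.192, 0.515, 0.218] pointing down, gripper open.
Joint ranges: [-154.91, 154.91], [-16.99, 109.72], [-72.82, 74.43], [7.12, 147.25], [-82.49, 262.49], [11.32, 116.49], [-174.64, 174.64]. Speed limits (degrees/s): [159.86, 159.86, 180, 180, 180, 180, 180].

INTERFACE

Orientations are given as [roll, pitch, yaw] about the fixed x, y, z axes, in that order (R = Rz(yaw) Ry(pitch) Rx(roll)).
In Python, from station import robot, fingers, vision, workorder, recognise gives the robot as it stands. Calls block until the motion is done:
- robot.move_to(position, orientation): joint-space move of the TCP to a pose.
- robot.line_to(position, orientation=None, velocity=0.15, f_stop=None): straight line of the TCP; orientation=None keeps the orientation; velocity is the mean speed in m/s. With f_stop (N) it stops when the force on the tool has changed by that much, and returns True; else False.
- robot.move_j(angles): joint-space move.
- fingers.gripper_to(opening, force=None): opening from 0.0 (shut) to 1.0 (fully open); force is the grip in N (None keeps the last); returns when the fingers have stopped.
- robot.pause(seconds).
- robot.inverse_kinematics(position, orientation): joint angles nearest the present ones, or None.
- vision.grab_frame(name): name is "scene" or "top" or "wrist"; returns the picture (420x560x3 uint8, red, green, blue); there is no depth.
- vision.calibration(name): a dict with "mtx" (3x3 intrinsics, pixels), "extrinsics" (4x4, takes a point from world to camera coordinates); the wrist camera has in their place "T_tool_cam" (4x4, takes a point from camera to tool coordinates, whose origin is the TCP and whose axes are the flange's). Camera axes: x right, y up, looking along -z (the intrinsics and any distortion apply to the point x, -y, -z); pixel columns grow to the right and rows downward; lengths in m; the calibration is good to about 2 mm. The wrist camera is an equidistant fisheye: a pixel r from the principal point sees the ray r / f radians off the axis. A picture is of the moment at which its call begins: read the wrist's pose just before it. calibration takes no time and is no camera call.
A pose or a line that the arm cannot do raises robot.PlanningError and nothing moves.
- workorder.close_job(): hands the job in; it is judged then, once.
Trained networks look in the newest picture that a camera, given by its name, has taken for a name from the list of things; names that differ only in an ending like _2 or _b are one class to them, and where a whole thing is asked for, a point or a joint stands for the part that bears it (a point fixed in the world has none). Each returns a list of dicts, best first, with "p" (0 to 1); they miss things now and then, are a little off and sometimes report something else, mostly with a low value. They report only what shows in the picture. A call takes as long as a camera call.
- recognise(label, camera): "rect" ([centre column, centre row, width, height] in pixels, round what is visible of it).
Readings, each from a call of its own:
- robot.current_time_s(): time.
- robot.current_joint_positions(): joint angles.
- robot.current_dq(): joint speeds.
- robot.current_joint_torque(): joint torques, N m.
- robot.current_tool_pos(): TCP position.
- robot.current_eef_rot(): TCP orientation.
- robot.current_contact_force(): force on the tool from outside, world axes, zero at the start.
- robot.current_torque(): the same for the moment, N m.
- robot.current_finger_gap(): opening from 0.0 (shut) to 1.0 (fully open).
- robot.current_gripper_force(): force on a finger pad.
Only numpy, scipy, OpenCV 4.12 (cv2) and the standard library are available. Lean on these libraries where they do the work, as an engineer would, in place of code of your own. Each camera call takes 0.05 s, during which the arm holds its last target. There are 200 camera calls.

## Working session

There is one attempt and no reset: what is moved stays moved. The work goes in short steps, each a Python script; the robot and the scene stay as the last script left them, time stands still between calls to the robot, and variables do not carry over. Pictures are saved under pics/ and viewed, at most 10 in all, crops included, and the job is handed in when it is done.

```bash
mkdir -p pics; ls
python3 - <<'E'
from station import robot, fingers, vision, workorder, recognise
import cv2,numpy as np
for c in ["scene","top"]:
    im=vision.grab_frame(c); cv2.imwrite(f"pics/{c}0.png",im[:,:,::-1])
    k=vision.calibration(c); print(c,{a:np.round(b,4).tolist() if not isinstance(b,str) else b for a,b in k.items()})
    for n in ["press","wheel","handle","bundle","mug","glue_jar","cigar"]:
        print(n,[(np.round(d["rect"],1).tolist(),round(d["p"],2)) for d in recognise(n,c)[:2]])
print(robot.current_time_s(),robot.current_eef_rot(),robot.current_tool_pos())
E
```

```text
pics
scene {'mtx': [[406.609, 0.0, 276.0878], [0.0, 406.609, 217.2469], [0.0, 0.0, 1.0]], 'extrinsics': [[0.8229, 0.5681, 0.0017, -0.5255], [-0.4452, 0.6431, 0.623, 0.1419], [0.3529, -0.5135, 0.7822, -1.29], [0.0, 0.0, 0.0, 1.0]]}
press [([247.5, 232.7, 124.7, 116.9], 0.59)]
wheel [([242.0, 202.5, 71.2, 60.8], 0.86)]
handle [([242.8, 201.4, 73.3, 59.6], 0.74)]
bundle [([306.0, 199.7, 50.2, 48.6], 0.89)]
mug [([248.9, 311.4, 49.7, 43.5], 0.58)]
glue_jar [([168.6, 258.9, 25.1, 32.4], 0.6)]
cigar []
top {'mtx': [[437.4239, 0.0, 273.9719], [0.0, 437.4239, 208.4297], [0.0, 0.0, 1.0]], 'extrinsics': [[-0.0188, -0.9998, 0.0056, 0.0745], [0.9889, -0.0178, 0.1473, -0.6068], [-0.1472, 0.0083, 0.9891, -0.994], [0.0, 0.0, 0.0, 1.0]]}
press [([295.5, 241.8, 129.6, 117.7], 0.91), ([284.8, 280.6, 58.0, 26.1], 0.56)]
wheel [([302.9, 239.4, 88.0, 86.6], 0.94)]
handle [([304.1, 236.8, 89.7, 86.9], 0.6)]
bundle [([202.7, 225.9, 66.7, 41.7], 0.78)]
mug [([366.0, 188.8, 42.4, 42.4], 0.95)]
glue_jar [([365.9, 298.3, 26.5, 25.0], 0.68)]
cigar [([285.2, 282.2, 59.5, 23.7], 0.8)]
0.8 [ 1.79995869e+02 -1.46141161e-03  1.59563980e+02] [0.1920595  0.5154125  0.21822509]
```

Run:
```python
import cv2,numpy as np
t=cv2.imread("pics/top0.png"); s=cv2.imread("pics/scene0.png")
a=cv2.resize(t[160:310,180:400],None,fx=3.6,fy=3.6,interpolation=cv2.INTER_CUBIC); cv2.imwrite("pics/topc.png",a)
b=cv2.resize(s[140:320,140:350],None,fx=3.3,fy=3.3,interpolation=cv2.INTER_CUBIC); cv2.imwrite("pics/scc.png",b)
```

```text
(no output)
```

View pics/topc.png

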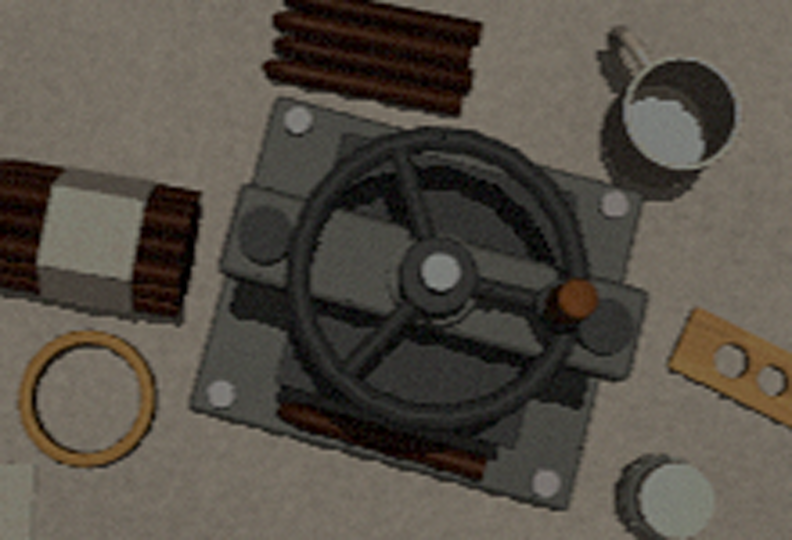

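View pics/scc.png

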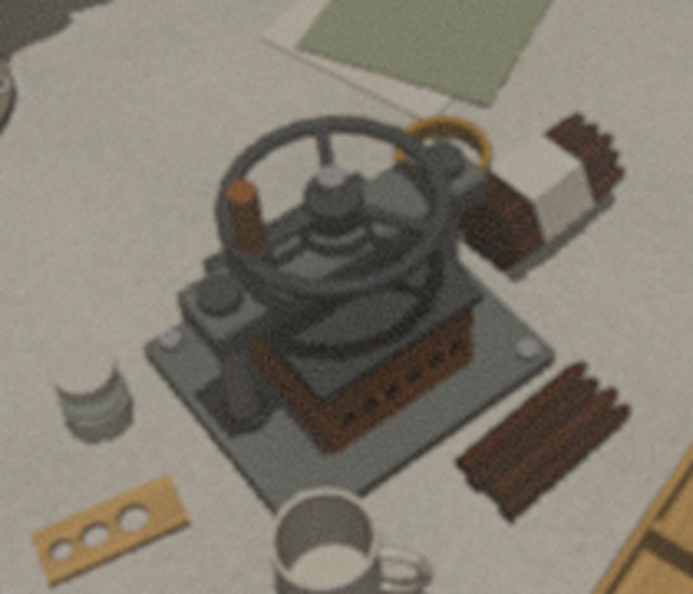

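View pics/top0.png

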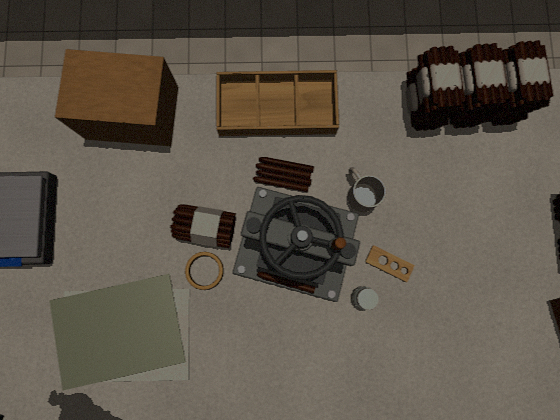

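The pictures show the press with its handle on the right. In the top view the handle top is at about (340.3, 242.5) px and the screw end at (302.2, 235.3). In the scene view they are at (213.3, 197.6) and (240.6, 193.6). Nothing nearby stands as high as the wheel. Next I'll triangulate.

```bash
cat > h.py <<'E'
from station import robot, fingers, vision, workorder, recognise
import numpy as np, cv2
def ray(c,px):
    k=vision.calibration(c); M=np.array(k["mtx"]); E=np.array(k["extrinsics"])
    d=np.linalg.inv(M)@[px[0],px[1],1]; d=E[:3,:3].T@(d*[1,-1,-1])
    return -E[:3,:3].T@E[:3,3], d
def atz(c,px,z):
    o,d=ray(c,px); return o+d*(z-o[2])/d[2]
def proj(c,p):
    k=vision.calibration(c); E=np.array(k["extrinsics"]); q=(E[:3,:3]@p+E[:3,3])*[1,-1,-1]
    q=np.array(k["mtx"])@q; return q[:2]/q[2]
def tri(p1,p2):
    o1,d1=ray("top",p1);o2,d2=ray("scene",p2)
    s=np.linalg.lstsq(np.c_[d1,-d2],o2-o1,rcond=None)[0]; a=o1+s[0]*d1;b=o2+s[1]*d2
    return (a+b)/2,np.linalg.norm(a-b)
E
python3 - <<'E'
from h import *
np.set_printoptions(precision=4,suppress=True)
from scipy import ndimage
for c,h0,s0 in [("top",(340.3,242.5),(302.2,235.3)),("scene",(213.3,197.6),(240.6,193.6))]:
    print(c,"handle",atz(c,h0,.266),"screw",atz(c,s0,.23))
print(tri((340.3,242.5),(213.3,197.6)),tri((302.2,235.3),(240.6,193.6)))
print("rim centre top",atz("top",(302.9,239.4),.2), "tip",robot.tip_reach)
E
```

```text
top handle [ 0.5095 -0.0559  0.266 ] screw [0.5271 0.0114 0.23  ]
scene handle [ 0.5139 -0.057   0.266 ] screw [0.5332 0.0096 0.23  ]
(array([ 0.5106, -0.0556,  0.2624]), np.float64(0.0023554643686077912)) (array([0.5288, 0.0121, 0.2246]), np.float64(0.003160163775499503))
rim centre top [0.5215 0.0081 0.2   ] tip 0.017
```

```bash
cat >> h.py <<'E'
C=np.array([.529,.0105]); R=.07; PH0=np.arctan2(-.067,-.018); Z=.253
def dist(u,yaw,hx=.011,hy=.0145,r=.011):
    c,s=np.cos(yaw),np.sin(yaw); q=np.abs([c*u[0]+s*u[1],s*u[0]-c*u[1]])
    D=np.linspace(.005,.05,4501)[:,None]
    g=np.linalg.norm(np.maximum(D*q-[hx,hy],0),axis=1)
    return D[np.argmax(g>=r),0]
def tool(turn,yaw,gap=0.):   # turn: clockwise angle pushed so far, rad; yaw rad
    p=PH0-turn; t=np.array([np.sin(p),-np.cos(p)])
    xy=C+R*np.array([np.cos(p),np.sin(p)])-t*(dist(t,yaw)+gap)
    return [*xy,Z]
E
python3 - <<'E'
from h import *
lo=np.array([-154.91,-16.99,-72.82,7.12,-82.49,11.32,-174.64]);hi=np.array([154.91,109.72,74.43,147.25,262.49,116.49,174.64])
for yaw in range(-180,180,30):
    Q=[robot.inverse_kinematics(tool(a,np.radians(yaw)),[180,0,yaw]) for a in np.linspace(0,6.28,13)]
    if any(q is None for q in Q): print(yaw,"none");continue
    Q=np.array(Q); print(yaw,np.minimum(Q-lo,hi-Q).min(0).round(), np.ptp(Q,axis=0).round(), Q[0].round())
E
```

```text
-180 [118.  23.  27.  49.  67.  33.  67.] [14. 20. 20. 23. 12.  6. 22.] [-29.  19.  46.  86. -14.  81. 107.]
-150 [120.  23.  31.  49.  69.  33.  38.] [13. 19. 20. 24. 10.  6. 22.] [-26.  19.  42.  85. -12.  81. 136.]
-120 [122.  23.  34.  50.  71.  33.  10.] [15. 19. 21. 23.  9.  5. 21.] [-23.  18.  38.  86. -11.  80. 165.]
-90 [102.  27.  10.  51.  52.  27.   0.] [103.  25. 127.  24.  60.  11. 341.] [ -40.   25.   65.   86.  -22.   83. -155.]
-60 [92. 25. 10. 49. 52. 28. 28.] [25. 26.  0. 23. 23. 11. 22.] [ -39.   25.   65.   86.  -23.   83. -124.]
-30 [92. 25. 10. 49. 52. 28. 58.] [25. 26.  0. 23. 23. 11. 22.] [-40.  24.  65.  87. -22.  83. -95.]
0 [110.  23.  23.  49.  63.  32.  82.] [15. 22. 11. 23. 15.  7. 22.] [-33.  20.  52.  86. -16.  81. -71.]
30 [113.  23.  23.  49.  62.  31. 111.] [11. 22. 14. 23. 17.  7. 23.] [-32.  21.  52.  85. -16.  82. -40.]
60 [110.  23.  23.  49.  62.  31. 142.] [15. 22. 10. 23. 16.  8. 22.] [-32.  20.  51.  86. -16.  81. -11.]
90 [112.  23.  24.  49.  63.  32. 156.] [13. 22. 12. 23. 16.  7. 22.] [-32.  20.  50.  86. -15.  81.  19.]
120 [114.  23.  25.  49.  64.  32. 126.] [13. 21. 16. 23. 14.  7. 23.] [-31.  20.  49.  85. -15.  81.  49.]
150 [116.  23.  26.  49.  65.  33.  97.] [13. 20. 19. 23. 13.  6. 23.] [-31.  19.  48.  86. -14.  81.  78.]
```

Run:
```python
from h import *
np.set_printoptions(precision=4,suppress=True)
Y=75; y=np.radians(Y); O=[180,0,Y]
p=tool(0,y,.03)
fingers.gripper_to(0.0,20)
x=robot.current_tool_pos(); robot.line_to([x[0],x[1],.33],velocity=.25)
robot.move_to([p[0],p[1],.33],O)
robot.line_to(p,O,velocity=.12)
print("at",robot.current_tool_pos(),robot.current_time_s(),robot.current_finger_gap(),robot.current_contact_force())
c=robot.line_to(tool(0,y,-.008),O,velocity=.03,f_stop=2.5)
q=np.array(robot.current_tool_pos()); d=(q-tool(0,y))[:2]; t=np.array([np.sin(PH0),-np.cos(PH0)])
print("contact",c,"overtravel",d@t,robot.current_contact_force(),robot.current_time_s())
for n in("scene","top"):
    cv2.imwrite(f"pics/{n}1.png",vision.grab_frame(n)[:,:,::-1])
a=cv2.imread("pics/scene1.png")[110:290,140:340];b=cv2.imread("pics/top1.png")[150:330,200:400]
cv2.imwrite("pics/m1.png",cv2.resize(np.hstack([a,b]),None,fx=2,fy=2))
```

```text
at [ 0.5649 -0.0716  0.2537] 5.425 -0.0005580002791486412 [-0.2031 -0.1655  0.4806]
contact False overtravel 0.00784758373266579 [ 0.159  -0.2784  0.3254] 6.8417
```

View pics/m1.png

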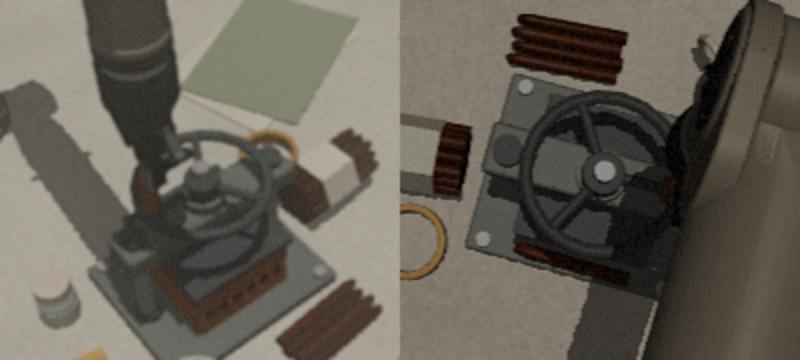

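The fingers (left half, about (165,150)) are just behind the handle at about (148,190) and haven't touched it yet. I'll creep on until they do.

Run:
```python
from h import *
np.set_printoptions(precision=4,suppress=True)
Y=75; y=np.radians(Y); O=[180,0,Y];t=np.array([np.sin(PH0),-np.cos(PH0)])
for g in (.012,.016,.020):
    c=robot.line_to(tool(0,y,-g),O,velocity=.02,f_stop=2.5)
    q=np.array(robot.current_tool_pos()); d=(q-tool(0,y))[:2]
    print(c,"overtravel",d@t,robot.current_contact_force(),robot.current_time_s())
    if c: break
```

```text
False overtravel 0.012323274102225574 [-0.6388 -0.4842  1.059 ] 7.2917
False overtravel 0.016305999139320595 [-0.8847  0.3514  1.5818] 7.6417
False overtravel 0.020226538578620716 [0.1496 0.5817 1.8468] 7.9917
```

Run:
```python
from h import *
for n in("scene","top","wrist"):
    cv2.imwrite(f"pics/{n}2.png",vision.grab_frame(n)[:,:,::-1])
a=cv2.imread("pics/scene2.png")[150:270,170:290];b=cv2.imread("pics/wrist2.png")
cv2.imwrite("pics/m2.png",np.hstack([cv2.resize(a,(400,400),interpolation=cv2.INTER_CUBIC),cv2.resize(b,(400,400))]))
```

```text
(no output)
```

View pics/m2.png

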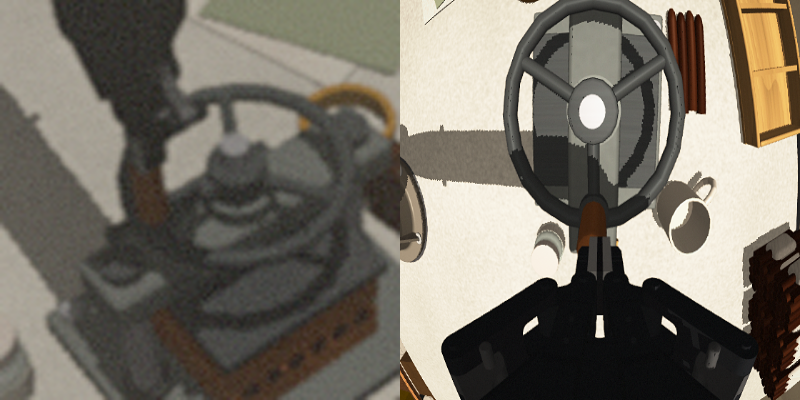

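The wrist view shows the spoke still vertical in the image, so the wheel hasn't moved. The fingers at about (598,240) seem to lie outside or above the handle. I'll check this by projecting the model points into the wrist picture.

```bash
cat >> h.py <<'E'
from scipy.spatial.transform import Rotation as Ro
def wproj(P):
    k=vision.calibration("wrist"); M=np.array(k["mtx"]); T=np.array(k["T_tool_cam"])
    R=Ro.from_euler("xyz",robot.current_eef_rot(),degrees=True).as_matrix()
    q=R.T@(np.array(P)-robot.current_tool_pos()); q=T[:3,:3].T@(q-T[:3,3]); q=q*[1,-1,-1]
    th=np.arctan2(np.hypot(q[0],q[1]),q[2]); n=q[:2]/np.hypot(q[0],q[1])
    return M[:2,2]+M[0,0]*th*n
E
python3 - <<'E'
from h import *
np.set_printoptions(precision=4,suppress=True)
print(robot.current_tool_pos(),robot.current_eef_rot(),robot.current_joint_positions())
k=vision.calibration("wrist");print(k)
im=cv2.imread("pics/wrist2.png")
x=np.array(robot.current_tool_pos())
h=np.r_[C+R*np.array([np.cos(PH0),np.sin(PH0)]),0]
for n,P,col in[("screw",[*C,.23],(0,0,255)),("foot",h+[0,0,.21],(255,0,0)),("htop",h+[0,0,.266],(0,255,0)),("tip",x-[0,0,.017],(255,0,255))]:
    u=wproj(P);print(n,u,P); cv2.circle(im,tuple(int(round(v)) for v in u),3,col,1)
cv2.imwrite("pics/w2.png",cv2.resize(im[60:330,160:400],None,fx=2.2,fy=2.2,interpolation=cv2.INTER_CUBIC))
E
```

```text
[ 0.516  -0.0584  0.2531] [-179.973    -0.008    75.0017] [-37.1877  18.2032  55.043   89.1019 -15.0492  80.5841   3.9899]
{'mtx': array([[325.1923,   0.    , 279.3478],
       [  0.    , 325.1923, 206.0625],
       [  0.    ,   0.    ,   1.    ]]), 'T_tool_cam': array([[ 0.0008,  0.9584,  0.2853,  0.0724],
       [ 1.    , -0.001 ,  0.0008,  0.0004],
       [ 0.0011,  0.2853, -0.9584, -0.1565],
       [ 0.    ,  0.    ,  0.    ,  1.    ]])}
screw [269.4006 116.4091] [np.float64(0.529), np.float64(0.0105), 0.23]
foot [270.9246 225.1829] [ 0.5108 -0.0571  0.21  ]
htop [268.0001 263.8728] [ 0.5108 -0.0571  0.266 ]
tip [278.9487 240.5505] [ 0.516  -0.0584  0.2361]
```

View pics/w2.png

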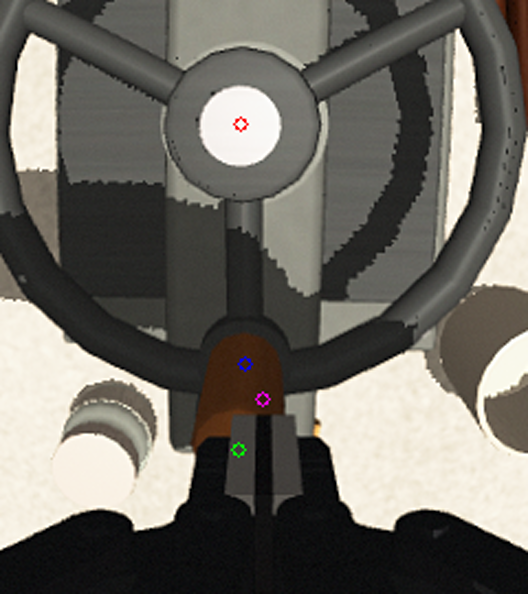

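The model fits the screw, foot and spoke, so the wheel is unturned. The pads overlie the handle top, which means the fingertips are higher than nominal and passed over it. I'll lift, back off, and approach about 20 mm lower, which is still above the rim even at nominal length.

```bash
sed -i 's/Z=.253/Z=.234/' h.py
python3 - <<'E'
from h import *
np.set_printoptions(precision=4,suppress=True)
Y=75; y=np.radians(Y); O=[180,0,Y];t=np.array([np.sin(PH0),-np.cos(PH0)])
x=np.array(robot.current_tool_pos()); robot.line_to([x[0],x[1],.285],O,velocity=.1)
p=tool(0,y,.015); robot.line_to([p[0],p[1],.285],O,velocity=.15)
print("low stop",robot.line_to(p,O,velocity=.08,f_stop=5),robot.current_tool_pos(),robot.current_contact_force())
f0=np.array(robot.current_contact_force())
for g in (0,.004,.008,.012,.015):
    c=robot.line_to(tool(0,y,-g),O,velocity=.03,f_stop=3)
    q=np.array(robot.current_tool_pos()); d=(q-tool(0,y))[:2]
    print(c,"overtravel",d@t,robot.current_contact_force()-f0,robot.current_time_s())
    if c: break
im=vision.grab_frame("wrist"); cv2.imwrite("pics/w3.png",cv2.resize(im[60:330,160:400,::-1],None,fx=2.2,fy=2.2,interpolation=cv2.INTER_CUBIC))
E
```

```text
low stop False [ 0.5502 -0.0677  0.2344] [-0.7074 -0.5041  0.416 ]
False overtravel 5.085672526047048e-06 [ 0.715   1.3021 -0.2019] 10.425
True overtravel 0.0028437914387443287 [ 0.8382 -0.0478 -0.1999] 10.6333
```

View pics/w3.png

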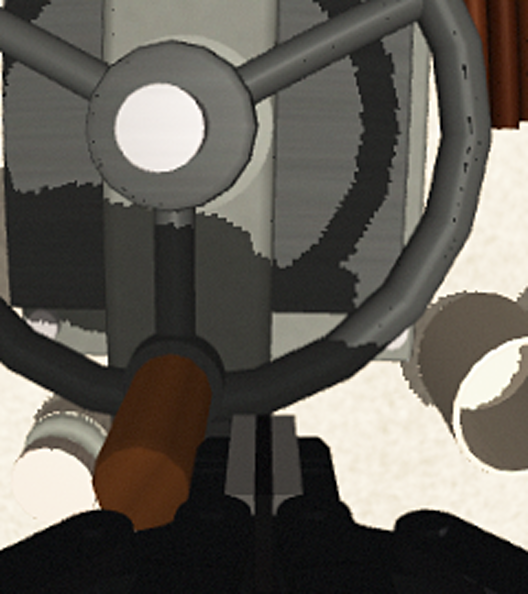

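The fingers now stand beside the handle; its top is at about (145,480) and the left finger edge at about (205,440). I'll push the first eighth of a turn and check.

```bash
sed -i 's/Z=.234/Z=.230/; s/hy=.0145/hy=.0117/' h.py
cat >> h.py <<'E'
Y=75; y=np.radians(Y); O=[180,0,Y]
def push(a0,a1,step=9,v=.06):
    for a in np.arange(a0+step,a1+.1,step):
        s=robot.line_to(tool(np.radians(a),y),O,velocity=v,f_stop=18)
        f=np.array(robot.current_contact_force()); ph=PH0-np.radians(a)
        t=np.array([np.sin(ph),-np.cos(ph)])
        print(int(a),s,"tang %.1f rad %.1f z %.1f t %.2f"%(f[:2]@t,f[:2]@[-t[1],t[0]],f[2],robot.current_time_s()))
        if s: break
E
python3 - <<'E'
from h import *
push(-0,45)
u=wproj([*C,.23]); 
for a in(30,40,45,50): print(a,wproj([*(C+R*np.array([np.cos(PH0-np.radians(a)),np.sin(PH0-np.radians(a))])),.266]))
im=vision.grab_frame("wrist"); cv2.imwrite("pics/w4.png",cv2.resize(im[:,:,::-1],None,fx=1.4,fy=1.4))
E
```

```text
9 False tang -2.0 rad 0.1 z 1.9 t 11.03
18 False tang -1.2 rad -2.0 z 0.9 t 11.35
27 False tang -0.5 rad -1.4 z 0.3 t 11.67
36 False tang -1.7 rad -0.1 z 0.5 t 11.99
45 False tang -1.4 rad 1.1 z 2.2 t 12.33
30 [269.00601907 270.71243147]
40 [244.46341752 255.39681256]
45 [233.09378106 246.06825858]
50 [222.46586625 235.68025586]
```

View pics/w4.png

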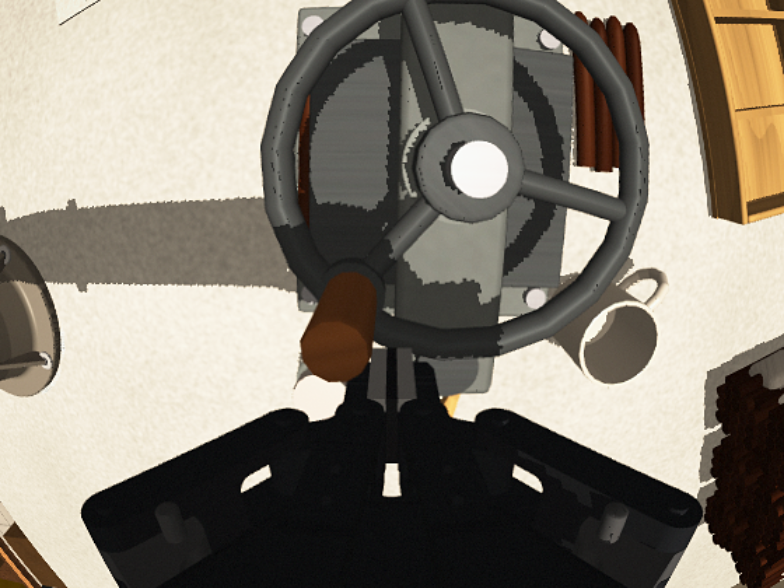

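The wheel has turned about 42°: the handle top is at (336,350) in this view and the fingers are right behind it. I'll continue to 190° and check.

Run:
```python
from h import *
push(45,189)
for a in(175,182,189): print(a,1.4*wproj([*(C+R*np.array([np.cos(PH0-np.radians(a)),np.sin(PH0-np.radians(a))])),.266]))
im=vision.grab_frame("wrist"); cv2.imwrite("pics/w5.png",cv2.resize(im[:,:,::-1],None,fx=1.4,fy=1.4))
```

```text
54 False tang -1.7 rad -0.9 z 1.7 t 12.74
63 False tang -0.5 rad -0.7 z 0.9 t 13.12
72 False tang -1.8 rad -0.8 z 0.1 t 13.48
81 False tang -0.9 rad -1.0 z -0.0 t 13.84
90 False tang -0.4 rad 0.3 z 0.7 t 14.19
99 False tang -1.2 rad 0.3 z 0.4 t 14.53
108 False tang -1.9 rad -0.9 z 0.6 t 14.86
117 False tang -1.4 rad -0.5 z 0.3 t 15.18
126 False tang -0.9 rad -0.2 z 0.2 t 15.49
135 False tang -1.4 rad -2.3 z -1.1 t 15.82
144 False tang -2.3 rad -1.6 z 0.2 t 16.18
153 False tang -0.7 rad -0.5 z -0.9 t 16.54
162 False tang 0.2 rad -0.4 z -0.5 t 16.91
171 False tang 0.1 rad 0.5 z -1.2 t 17.27
180 False tang -0.6 rad -1.4 z 0.1 t 17.62
189 False tang -0.9 rad -1.0 z -0.7 t 17.96
175 [407.51254709 411.4972782 ]
182 [435.0984621  410.59822564]
189 [462.05437178 412.22863778]
```

View pics/w5.png

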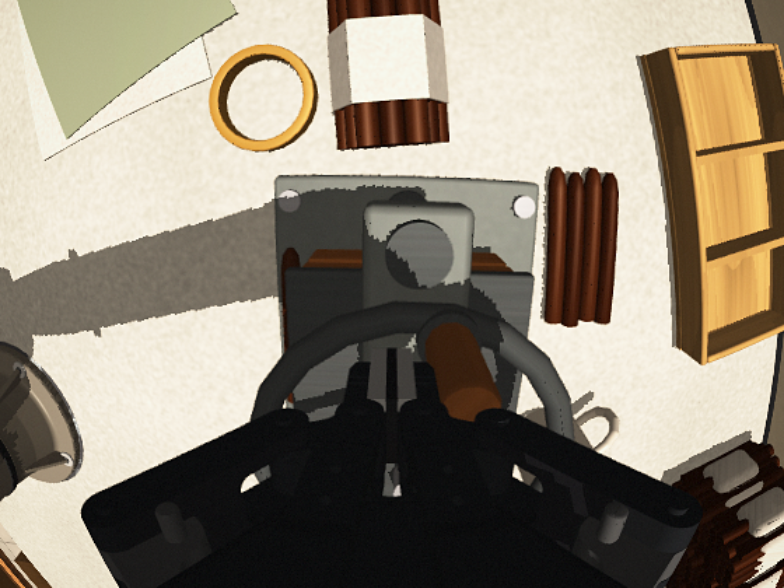

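The handle is now on the far side, at about (465,380), with the fingers behind it, and everything else is undisturbed. I'll push on to 351°, back off, and measure the result with the top and scene cameras.

Run:
```python
from h import *
push(189,351)
q=tool(np.radians(351),y,.03); robot.line_to(q,O,velocity=.08)
robot.line_to([q[0],q[1],.33],O,velocity=.15)
robot.move_to([.35,.33,.36],O)
for n in("scene","top"):
    cv2.imwrite(f"pics/{n}6.png",vision.grab_frame(n)[:,:,::-1])
print(robot.current_time_s())
# handle top by template matching against the start picture
for n,c in(("top",(340,242)),("scene",(213,198))):
    A=cv2.imread(f"pics/{n}0.png");B=cv2.imread(f"pics/{n}6.png")
    T=A[c[1]-8:c[1]+9,c[0]-8:c[0]+9]; W=B[c[1]-40:c[1]+41,c[0]-40:c[0]+41]
    r=cv2.matchTemplate(W,T,cv2.TM_CCOEFF_NORMED); _,m,_,l=cv2.minMaxLoc(r); print(n,m,l[0]-32,l[1]-32)
def blob(f,c,r):
    I=cv2.imread(f).astype(int)[c[1]-r:c[1]+r,c[0]-r:c[0]+r]; m=(I[...,2]>I[...,0]*1.8)&(I[...,2]>60)
    k,_,st,ce=cv2.connectedComponentsWithStats(m.astype(np.uint8)); i=1+np.argmax(st[1:,4]); return ce[i]+np.array(c)-r,st[i,4]
for i in(0,6): print(i,blob(f"pics/top{i}.png",(335,238),20),blob(f"pics/scene{i}.png",(213,205),22))
a=cv2.imread("pics/scene6.png")[110:310,140:340];b=cv2.imread("pics/top6.png")[150:350,200:400]
cv2.imwrite("pics/m6.png",cv2.resize(np.hstack([a,b]),None,fx=2,fy=2))
```

```text
198 False tang -0.8 rad -0.6 z -0.3 t 18.33
207 False tang -1.3 rad -0.0 z -0.2 t 18.65
216 False tang -1.6 rad 0.4 z -1.3 t 18.98
225 False tang -1.7 rad 2.0 z -1.7 t 19.32
234 False tang -0.5 rad -0.2 z -0.8 t 19.68
243 False tang -0.8 rad -0.4 z -0.7 t 20.05
252 False tang -1.1 rad 0.5 z -0.7 t 20.42
261 False tang -1.2 rad 0.3 z 0.1 t 20.77
270 False tang -0.7 rad -0.7 z -0.2 t 21.12
279 False tang -1.8 rad -0.9 z 0.6 t 21.47
288 False tang -1.7 rad -1.0 z 1.6 t 21.79
297 False tang -1.7 rad -1.7 z 1.2 t 22.11
306 False tang -1.9 rad -0.2 z 0.3 t 22.43
315 False tang -1.1 rad -2.2 z 0.6 t 22.76
324 False tang -1.8 rad -1.0 z 0.4 t 23.11
333 False tang 0.2 rad -0.3 z 0.6 t 23.48
342 False tang -0.7 rad 0.6 z 0.5 t 23.84
351 False tang -0.8 rad 0.3 z 0.7 t 24.20
27.3083
top 0.8452078700065613 1 -5
scene 0.8169030547142029 1 -1
0 (array([340.23595506, 242.40449438]), np.int32(89)) (array([212.73333333, 198.        ]), np.int32(45))
6 (array([341.06818182, 237.53409091]), np.int32(88)) (array([215.29166667, 200.52083333]), np.int32(48))
```

View pics/m6.png

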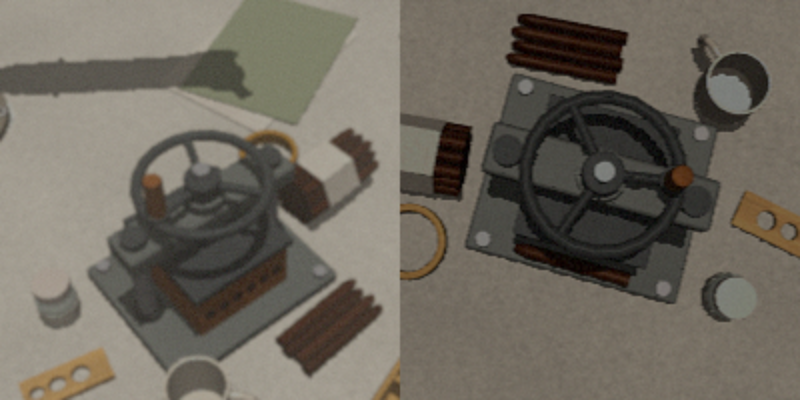

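The handle is back near its start but short: the top-view blob is at (341.1,237.5) against (340.2,242.4), about 8 mm. Everything else is in place, so I'll give one more nudge.

Run:
```python
from h import *
a,b=[atz("top",p,.266)[:2]-C for p in((340.24,242.40),(341.07,237.53))]
short=np.degrees(np.arctan2(*b[::-1])-np.arctan2(*a[::-1])); print("short deg",short)
A0=351; A1=351+short
q=tool(np.radians(A0),y,.03)
robot.move_to([q[0],q[1],.33],O); robot.line_to(q,O,velocity=.12)
print(robot.line_to(tool(np.radians(A0),y,.003),O,velocity=.06,f_stop=15))
push(A0,A1,step=short/2-.01,v=.04); robot.pause(.2)
q=tool(np.radians(A1),y,.03); robot.line_to(q,O,velocity=.08)
robot.line_to([q[0],q[1],.33],O,velocity=.15); robot.move_to([.35,.33,.36],O)
for n in("scene","top"): cv2.imwrite(f"pics/{n}7.png",vision.grab_frame(n)[:,:,::-1])
print(robot.current_time_s())
def blob(f,c,r):
    I=cv2.imread(f).astype(int)[c[1]-r:c[1]+r,c[0]-r:c[0]+r]; m=(I[...,2]>I[...,0]*1.8)&(I[...,2]>60)
    k,_,st,ce=cv2.connectedComponentsWithStats(m.astype(np.uint8)); i=1+np.argmax(st[1:,4]); return ce[i]+np.array(c)-r,st[i,4]
for i in(0,7): print(i,blob(f"pics/top{i}.png",(335,238),20),blob(f"pics/scene{i}.png",(213,205),22))
```

```text
short deg 7.607557340007982
False
354 False tang -2.6 rad -0.7 z -0.2 t 30.91
358 False tang -2.1 rad -1.3 z 0.7 t 31.18
34.4917
0 (array([340.23595506, 242.40449438]), np.int32(89)) (array([212.73333333, 198.        ]), np.int32(45))
7 (array([340.25555556, 242.18888889]), np.int32(90)) (array([212.6875    , 198.14583333]), np.int32(48))
```

Both views put the handle within 0.3 px of its start, and the arm is clear. Handing in.

```bash
python3 -c "
from station import workorder
print(workorder.close_job())"
```

```text
the job is handed in; nothing more can be done
None
```

I pushed the wheel one full turn clockwise, and the handle is back within about 0.5 mm of its start; the arm is clear and the job was handed in at about 34.5 s (the judge's result wasn't shown).

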